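# Bar across the bricks, then a burst from the leaning spray can

## Robot

A 6-joint arm with a two-finger parallel gripper is mounted at the origin on the work surface. World frame = base frame: x ahead of the robot, y to its left, z up, the work surface at z = 0. Lengths are in m, angles in rad, forces in N, time in s.
With the tool pointing down it reaches from about 0.35 to 0.975 m from the base axis. Payload 4.9 kg.
Tool frame: the origin (TCP) lies at the very end of the fingers, on their centre line; the grasp point (between the pads) lies 19 mm behind it; z points along the fingers, y is the line along which they close (so a half turn about z gives the same grasp; the last joint's range is limited). The gripper opens to 85 mm and grips with 20 to 120 N. Pads are 22 mm wide; open, the fingers measure 114 mm over their backs; the gripper's body (76 mm by 85 mm) begins 54 mm behind the grasp point. The pads swing forward as they close: fully open they stand 13 mm farther back than shut.
Start: joints at [-1.351, 0.053, 1.613, -0, 1.476, -0.119], TCP at [0.208, -0.589, 0.209] pointing down, gripper open.
Joint ranges: [-3.01, 3.01], [-1.01, 2.22], [0.06, 2.58], [-1.02, 4.17], [0.09, 2.62], [-3.14, 3.14]. Speed limits (rad/s): [2.57, 2.57, 3.14, 3.14, 3.14, 3.14].

## Interface

Orientations are given as a rotation vector (axis times angle).
In Python, from station import get_obs, get_image, get_calibration, finish_job gives the robot as it stands.
- The arm moves only by the tool servo_tool, never from a script. Its argument "increments" is a list of rows, each a list of 5 numbers: the opening, from 0 (shut) to 1 (fully open), then the shift along the tool's x, y, z in mm, then the turn about the tool's z in degrees. In form: [[jaw, tx, ty, tz, spin], ...]. A call has 1 to 12 rows; each row shifts and turns the commanded pose from where the row before left it, along the tool's axes as they then stand; what a row does not reach is not made up. A row lasts 1/8 s, in which the tool goes at most 62.5 mm and 10.7 degrees, less where a joint would pass 70% of its speed; a pose out of reach is approached as far as the arm can. A call is refused whole if a number of a shift passes 62.5 or a number of a turn 10.7, either way. A call with a gripper value outside its range is refused whole. The fingers move at their own pace and stop on an object; "force" is the grip in N (left out, the last holds). Time passes only in rows, so rows that do not move let the fingers close. It gives the time, the measured TCP pose, the force, the opening and the grip force at its end, in the units of the state.
- get_obs(): the state, without advancing time (a new reading comes with each control period).
- get_image(name): name is "scene" or "top"; returns the picture (400x640x3 uint8, red, green, blue); there is no depth.
- get_calibration(name): a dict with "fx", "fy", "cx", "cy" (pixels), "R" (3x3) and "t" (3): a world point X has camera coordinates R X + t. Camera axes: x right, y down, z forward; pixel columns grow to the right and rows downward; lengths in m; the calibration is good to about 2 mm. A picture is of the moment at which its call begins. get_calibration takes no time and is no camera call.
- finish_job(): hands the job in; it is judged then, once.
The state is a dict: "t": time; "q": joint angles; "dq": joint speeds; "effort": joint torques, N m; "tool_pos": TCP position; "tool_rot": TCP orientation; "contact_force": force on the tool from outside, world axes, zero at the start; "wrist_torque": the same for the moment, N m; "opening": finger opening in m; "grip_force": force on a finger pad.
Only numpy, scipy, OpenCV 4.12 (cv2) and the standard library are available. Lean on these libraries where they do the work, as an engineer would, in place of code of your own. Each camera call takes 0.05 s, during which the arm holds its last target. There are 200 camera calls.

## Task

Lay the long steel bar flat across the tops of the two soldering bricks, running from one brick to the other and centred in front of the leaning spray can, and let go of it. Then spray it: press the can's nozzle cap well down its travel for about half a second, without ramming the can, and let it spring back up. Do not spray before the bar is in place, leave it lying there, and leave the short offcut, jar, torch, hammer, wrench and wooden sanding block where they are.

Things in the scene. Friction and masses are not known exactly. Their poses are not given: they have to be found in the camera images.
- stand: Fixed steel spray stand holding a red and silver spray can that leans 25 degrees (0.436 rad) from vertical towards the stand's -x side, where the two bricks are. Base plate 150 x 110 x 12 mm. Origin on the bench, on the stand's mirror plane; x, y level, z up. The stand takes no more than 30 N from the robot: keep below about 20 N.
- clamp: Collar on the stand, 64 mm wide, 60 mm long, holding the 52 mm can. Origin: centre of its foot, on the can's axis, at (45, 0, 30) mm in the stand's frame; z along the can's axis, out through the nozzle cap. The cap's flat top, at rest, is 171 to 191 mm from here along z: the can is clamped farther out or in every time, not reported. Find it by touch or sight. The can does not slip in the clamp.
- nozzle (a joint): How far the black nozzle cap (cylinder 34 mm across, 22 mm high, flat top) is pushed in along the can's axis, m: 0 at rest, 0.010 at its hard stop. Springs back. Begins to move at 4.8 N, then 0.8 N more per mm (8.8 N at 5 mm, 12.8 N at the stop). The can sprays when the cap is in by more than 5 mm; aim for 6 to 9 mm.
- brick_left: Fixed off-white soldering brick, 50 mm (x) x 32 mm (y) x 50 mm high, on the stand's +y side. Origin at the centre of its underside; axes parallel to the stand's. Its flat top carries one end of the bar.
- brick_right: The same brick on the stand's -y side. The two brick centres lie 100 to 140 mm apart on a line along the stand's y, 170 mm from the stand's origin towards its -x.
- bar: Loose long flat bar of bare steel, 180 x 22 x 14 mm, about 0.42 kg, lying on the bench. Origin at the centre of its underside, x along its length, z up. To be laid on the bricks along the stand's y, its middle near the mid-plane of the stand and its width near the middle of the bricks' tops.
- offcut: Loose short offcut of the same steel bar, 80 x 22 x 14 mm, too short to span the bricks; not to be used. Origin at the centre of its underside.
- jar: Loose glass jar with an aluminium lid, 76 mm across, 110 mm high; bystander. Origin at the centre of its underside.
- torch: Loose blue gas torch, canister 90 mm across, 155 mm high over its burner, handle reaching 87 mm to -y; bystander. Origin at the centre of its underside.
- hammer: Loose hammer lying on the bench; bystander.
- wrench: Loose wrench lying on the bench; bystander.
- sanding_block: Loose wooden sanding block, 70 x 40 x 30 mm, beside the stand; bystander. Origin at the centre of its underside.
Things that resemble listed ones, but are neither listed nor needed, are in the scene too. What is shaped like the brick_left but green is not meant.

How it is judged:
By the outcome, as a careful person would: the job done as asked, in the order asked, and still so for the second after the job is handed in, with the robot touching nothing.
It also fails if it takes over 48 s, if anything falls off the work surface, if the arm or the gripper's body presses on something with over 40 N, if the wrist force passes 120 N, or if a joint passes its speed limit or range.

## Working session

There is one attempt and no reset: what is moved stays moved. The work goes in short steps, Python scripts to look and compute and a tool call to move; the robot and the scene stay as the last step left them, time stands still between calls to the robot, and variables do not carry over. Pictures are saved under pics/ and viewed, at most 10 in all, crops included, and the job is handed in when it is done.

Besides the shell and the picture viewer there is one more tool, called in YAML: its name, and indented under it one key for each argument. servo_tool: Moves the arm, as the interface text tells. Its arguments: {"type":"object","properties":{"increments":{"type":"array"},"force":{"type":"number"}},"required":["increments"]}

```bash
ls; mkdir -p pics
python3 - <<'E'
from station import *
import cv2
for n in("scene","top"):
    cv2.imwrite(f"pics/{n}0.png",get_image(n)[:,:,::-1]); c=get_calibration(n); print(n,c)
o=get_obs();print(o["t"],o["tool_pos"],o["tool_rot"],o["opening"])
E
```

```text
pics
scene {'fx': 406.43654326040917, 'fy': 406.43654326040917, 'cx': 325.58401096080115, 'cy': 200.73353987780206, 'R': array([[-0.26868682,  0.96318117,  0.00945669],
       [ 0.83430398,  0.23761976, -0.4974673 ],
       [-0.48139823, -0.12577315, -0.86743118]]), 't': array([ 0.14497603, -0.40010474,  1.46655079])}
top {'fx': 374.0653239325563, 'fy': 374.0653239325563, 'cx': 317.4369745290962, 'cy': 197.43935983386817, 'R': array([[ 0.02828214, -0.99957039,  0.00769164],
       [-0.98564051, -0.02916782, -0.16631905],
       [ 0.16647195, -0.00287734, -0.98604199]]), 't': array([-0.01164309,  0.55371228,  1.13750064])}
0.1 [ 0.20758062 -0.58888092  0.20817599] [-3.09478046e+00 -5.29321656e-01  1.43065111e-04] 0.0851511314512503
```

View pics/scene0.png

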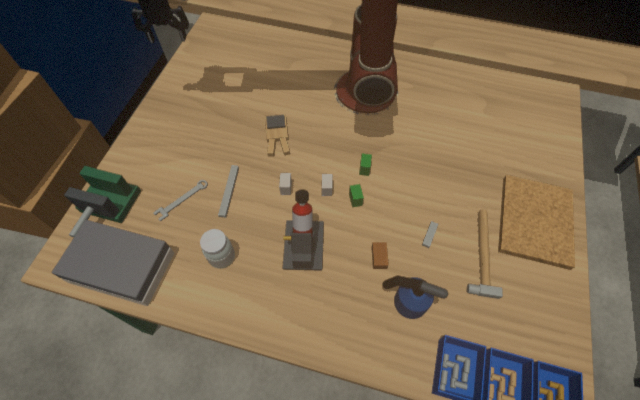

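View pics/top0.png

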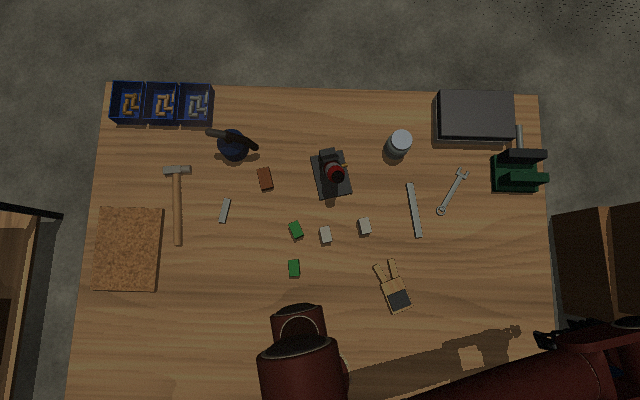

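The long bar is at top (414,209) / scene (229,190). The similar but shorter piece at top (224,210) / scene (430,234) is the offcut. The off-white bricks are at top (325,235) and (364,226). The green blocks at (296,230) and (294,268) are not meant. One enlarged crop should confirm this.

Run:
```python
import cv2,numpy as np
a=cv2.imread("pics/top0.png")[135:285,270:450]
b=cv2.imread("pics/scene0.png")[155:285,210:390]
a=cv2.resize(a,None,fx=4,fy=4,interpolation=cv2.INTER_CUBIC);b=cv2.resize(b,None,fx=4,fy=4,interpolation=cv2.INTER_CUBIC)
cv2.imwrite("pics/ca.png",cv2.convertScaleAbs(a,alpha=1.3));cv2.imwrite("pics/cb.png",cv2.convertScaleAbs(b,alpha=1.2))
```

```text
(no output)
```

View pics/ca.png

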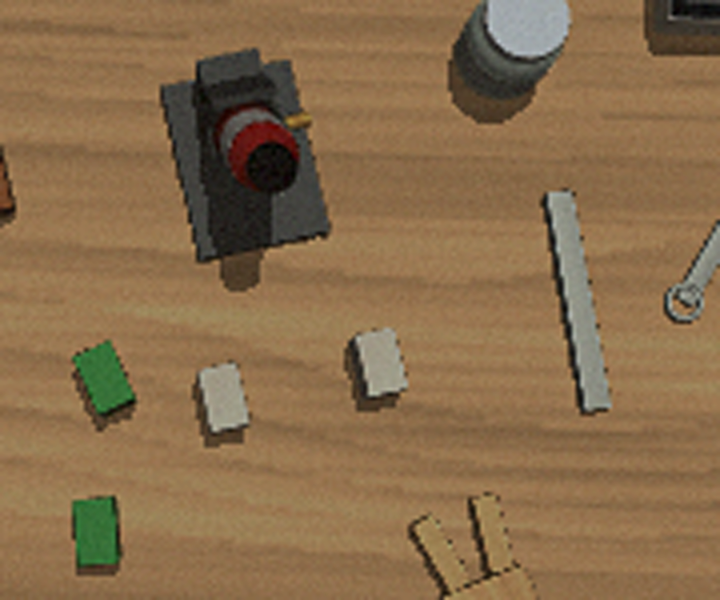

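View pics/cb.png

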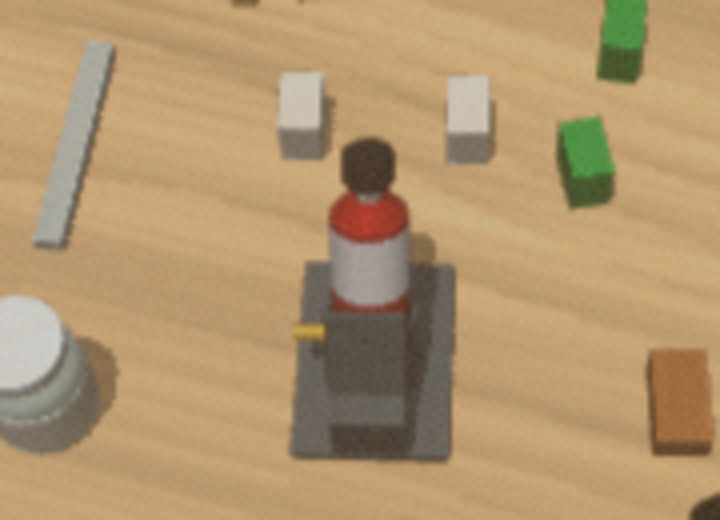

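The crops confirm the choice. The bar's top corners in ca are about (547,195), (572,190), (610,404) and (585,410). The off-white bricks stand in front of the leaning can, on its black cap's side. Next I'll triangulate.

```bash
cat > h.py <<'E'
import numpy as np
from station import *
from scipy.optimize import least_squares
C={n:get_calibration(n) for n in("scene","top")}
def proj(n,X):
    c=C[n];p=np.atleast_2d(X)@c["R"].T+c["t"]
    return np.c_[c["fx"]*p[:,0]/p[:,2]+c["cx"],c["fy"]*p[:,1]/p[:,2]+c["cy"]]
def tri(pt,ps):
    r=least_squares(lambda X:np.r_[proj("top",X)[0]-pt,proj("scene",X)[0]-ps],[.5,0,.05])
    return r.x,np.abs(r.fun).max()
T=lambda u:(np.array(u,float)+.5)/4-.5+np.array([270,135])
S=lambda u:(np.array(u,float)+.5)/4-.5+np.array([210,155])
E
python3 - <<'E'
from h import *
def four(name,a,b):
    P=[]
    for u,v in zip(a,b):
        x,e=tri(T(u),S(v));P.append(x);print(name,x.round(4),"res",round(e,2))
    P=np.array(P);print("  centre",P.mean(0).round(4));return P
# orders matched between views (top image: right=-y, up=+x ; scene: right=+y, down=+x)
a=[(547,195),(572,190),(610,404),(585,410)]; b=[(64,241),(38,237),(88,41),(115,45)]
P=four("bar",a,b);d=(P[0]+P[1]-P[2]-P[3])/2;print("len",np.linalg.norm(d),"yaw",np.degrees(np.arctan2(d[1],d[0])))
a=[(354,336),(393,328),(406,388),(369,397)]; b=[(325,128),(280,127),(281,73),(323,72)]
R=four("brickR",a,b)
a=[(198,372),(236,363),(248,425),(211,433)]; b=[(490,133),(448,133),(449,76),(490,75)]
L=four("brickL",a,b)
v=L.mean(0)-R.mean(0);print("spacing",np.linalg.norm(v),"stand y dir",np.degrees(np.arctan2(v[1],v[0])))
a=[(162,87),(290,60),(330,233),(200,261)];b=[(450,452),(291,452),(305,262),(455,265)]
Q=four("base",a,b);d=(Q[0]+Q[1]-Q[2]-Q[3])/2;print("stand x yaw",np.degrees(np.arctan2(d[1],d[0])),np.linalg.norm(d))
print(get_obs()["tool_rot"])
E
```

```text
bar [ 0.6156 -0.2862  0.008 ] res 0.39
bar [ 0.6194 -0.3051  0.0116] res 0.64
bar [ 0.4453 -0.3352  0.0105] res 0.11
bar [ 0.4401 -0.3159  0.0056] res 0.25
  centre [ 0.5301 -0.3106  0.0089]
len 0.1773149395610154 yaw 9.721415306514386
brickR [ 0.4901 -0.1234  0.0435] res 0.67
brickR [ 0.4976 -0.1552  0.0424] res 0.35
brickR [ 0.4513 -0.168   0.042 ] res 0.37
brickR [ 0.443  -0.1379  0.0441] res 0.1
  centre [ 0.4705 -0.1461  0.043 ]
brickL [ 0.4588 -0.0032  0.0408] res 0.16
brickL [ 0.4669 -0.0331  0.04  ] res 0.06
brickL [ 0.4188 -0.0448  0.042 ] res 0.33
brickL [ 0.4115 -0.0153  0.0451] res 0.1
  centre [ 0.439  -0.0241  0.042 ]
spacing 0.12602466975158236 stand y dir 104.46817067022488
base [0.6971 0.0333 0.0113] res 0.26
base [ 0.7251 -0.0728  0.0062] res 0.3
base [ 0.5802 -0.1101  0.001 ] res 0.13
base [ 0.5533 -0.0031  0.0028] res 0.03
  centre [ 0.6389 -0.0381  0.0054]
stand x yaw 14.315622219367745 0.14913237656820605
[-3.09478046e+00 -5.29321656e-01  1.43065111e-04]
```

```bash
cat >> h.py <<'E'
def rect(x,y,yaw,L,W,z):
    c,s=np.cos(yaw),np.sin(yaw);o=np.array([[L/2,W/2],[L/2,-W/2],[-L/2,-W/2],[-L/2,W/2]])
    return np.c_[x+o@[c,-s],y+o@[s,c],np.full(4,z)]
E
python3 - <<'E'
from h import *
import cv2
bar=([(547,195),(572,190),(610,404),(585,410)],[(64,241),(38,237),(88,41),(115,45)],)
bR=([(354,336),(393,328),(406,388),(369,397)],[(325,128),(280,127),(281,73),(323,72)])
bL=([(198,372),(236,363),(248,425),(211,433)],[(490,133),(448,133),(449,76),(490,75)])
ba=([(162,87),(290,60),(330,233),(200,261)],[(450,452),(291,452),(305,262),(455,265)])
def model(p):
    x,y,w,sp,bx,X,Y,W=p[:8];c,s=np.cos(w),np.sin(w)
    mx,my=x-.17*c,y-.17*s
    return [rect(X,Y,W,.18,.022,.014),rect(mx+sp/2*s,my-sp/2*c,w,.05,.032,.05),rect(mx-sp/2*s,my+sp/2*c,w,.05,.032,.05),rect(x+bx*c,y+bx*s,w,.15,.11,.012)]
def f(p):
    r=[]
    for M,(a,b) in zip(model(p),(bar,bR,bL,ba)):
        r+=[(proj("top",M)+p[8:10]-T(a)).ravel(),(proj("scene",M)+p[10:12]-S(b)).ravel()]
    return np.r_[tuple(r)+(p[8:]*1.0,)]
p=least_squares(f,[.62,-.04,.25,.126,.02,.53,-.31,.17,0,0,0,0]).x
print("stand",p[:2],np.degrees(p[2]),"sp",p[3],"bx",p[4],"bar",p[5:7],np.degrees(p[7]),"off",p[8:],"rms",np.sqrt((f(p)**2).mean()))
np.save("fit.npy",p)
# cap
t0,s0=cv2.imread("pics/top0.png"),cv2.imread("pics/scene0.png")
x,y,w=p[:3];c,s=np.cos(w),np.sin(w)
A=np.radians(25);ax=np.array([-np.sin(A)*c,-np.sin(A)*s,np.cos(A)]);lat=np.array([-s,c,0]);n=np.cross(lat,ax)
foot=np.array([x+.045*c,y+.045*s,.03]);th=np.linspace(0,6.28,60)
circ=np.cos(th)[:,None]*lat*.017+np.sin(th)[:,None]*n*.017
off={"top":p[8:10],"scene":p[10:12]}
for n_,im in(("top",t0),("scene",s0)):
    for d in(.171,.181,.191):
        q=np.vstack([foot+ax*(d-e)+circ for e in(0,.022)]);u=proj(n_,q)+off[n_]
        org,k=((np.array([270,135]),4) if n_=="top" else (np.array([210,155]),4))
        u=(u-org)*k+1.5
        print(n_,d,"bbox",u.min(0).round(),u.max(0).round(), "topc",((proj(n_,foot+ax*d)+off[n_]-org)*k+1.5).round())
print("axis",ax,"foot",foot)
E
```

```text
stand [ 0.62035069 -0.04208462] 14.35285716717435 sp 0.12533449588672355 bx 0.01903086498000166 bar [ 0.53014431 -0.30911404] 9.632037945080594 off [ 0.20533908  0.33754297 -0.00333723  0.90526057] rms 0.4331864078743649
top 0.171 bbox [243. 137.] [295. 190.] topc [[271. 166.]]
top 0.181 bbox [245. 139.] [297. 193.] topc [[273. 169.]]
top 0.191 bbox [246. 142.] [299. 196.] topc [[275. 172.]]
scene 0.171 bbox [342. 160.] [396. 219.] topc [[369. 175.]]
scene 0.181 bbox [342. 147.] [396. 206.] topc [[369. 162.]]
scene 0.191 bbox [341. 134.] [396. 193.] topc [[368. 149.]]
axis [-0.40942727 -0.10476405  0.90630779] foot [ 0.66394613 -0.03092944  0.03      ]
```

Fit: bar centre (0.530,-0.309), yaw 9.6°. Stand yaw is 14.35°, and the bricks' midpoint is near (0.456,-0.084). The cap top sits about 188 mm from the foot. Moving above the bar now.

servo_tool:
  increments:
    - [0.5,39.7,-15.7,9,0]
    - [0.5,39.7,-15.7,9,0]
    - [0.5,39.7,-15.7,9,0]
    - [0.5,39.7,-15.7,9,0]
    - [0.5,39.7,-15.7,9,0]
    - [0.5,39.7,-15.7,9,0]
    - [0.5,39.7,-15.7,9,0]
    - [0.5,39.7,-15.7,9,0]
    - [0.5,39.7,-15.7,9,0]
    - [0.5,39.7,-15.7,9,0]
    - [0.5,0,0,0,9.8]
    - [0.5,0,0,0,0]
  force: 60

```text
t: 1.6
tool_pos: [0.5299, -0.3088, 0.1185]
tool_rot: [-3.129, -0.268, 0.002]
contact_force: [0.0, -0.1, -0.4]
opening: 0.0427
grip_force: 0.0
```

```bash
cat >> h.py <<'E'
from scipy.spatial.transform import Rotation as Ro
def goto(xyz,phi=None):
    o=get_obs();R=Ro.from_rotvec(o["tool_rot"]).as_matrix();d=R.T@(np.array(xyz)-o["tool_pos"])*1000
    ph=np.degrees(np.arctan2(R[1,0],R[0,0]))
    print("t",round(o["t"],2),"pos",o["tool_pos"].round(4),"phi",ph.round(2),"shift",d.round(1),"F",o["contact_force"].round(1),"open",round(o["opening"],4),"spin",None if phi is None else round(ph-phi,2))
E
python3 -c "
from h import *
goto([.5301,-.3091,.003],9.63)"
```

```text
t 1.6 pos [ 0.5299 -0.3088  0.1185] phi 9.77 shift [  0.2   0.5 115.5] F [ 0.  -0.1 -0.4] open 0.0427 spin 0.14
```

servo_tool:
  increments:
    - [0.5,0,0.5,30,0]
    - [0.5,0,0,30,0]
    - [0.5,0,0,25,0]
    - [0.5,0,0,15,0]
    - [0.5,0,0,10,0]
    - [0.5,0,0,5,0]
    - [0.5,0,0,0,0]
    - [0,0,0,0,0]
    - [0,0,0,0,0]
    - [0,0,0,0,0]
    - [0,0,0,0,0]
    - [0,0,0,0,0]
  force: 60

```text
t: 3.1
tool_pos: [0.53, -0.3099, 0.0043]
tool_rot: [-3.131, -0.263, 0.0]
contact_force: [-0.3, 0.3, 0.4]
opening: 0.0003
grip_force: 0.0
```

The fingers closed on nothing, so I'll look.

Run:
```python
from h import *
import cv2
a=get_image("top")[165:255,370:490,::-1];b=get_image("scene")[145:235,170:290,::-1]
f=lambda i:cv2.resize(i,None,fx=3.3,fy=3.3,interpolation=cv2.INTER_CUBIC)
cv2.imwrite("pics/g1.png",np.hstack([f(a),f(b)]))
```

```text
(no output)
```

View pics/g1.png

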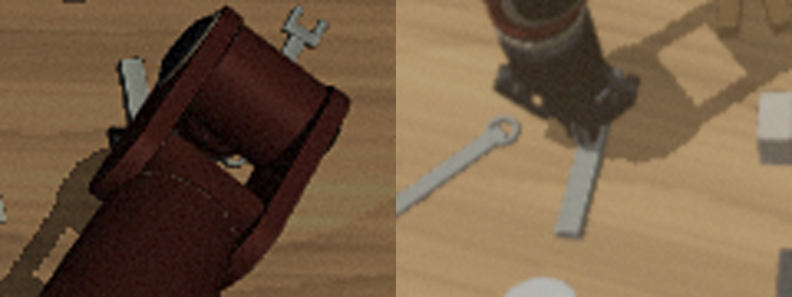

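Run:
```python
from h import *
import cv2
o=get_obs();print(o["opening"],o["grip_force"],o["tool_pos"],o["contact_force"])
b=get_image("scene")[160:225,205:275,::-1]
p=np.load("fit.npy")
print("tcp px",proj("scene",o["tool_pos"]),"bar",proj("scene",rect(p[5],p[6],p[7],.18,.022,.014)))
cv2.imwrite("pics/g2.png",cv2.convertScaleAbs(cv2.resize(b,None,fx=9,fy=9,interpolation=cv2.INTER_CUBIC),alpha=1.8))
```

```text
-4.227276680977558e-05 0.0 [ 0.53003378 -0.30989427  0.00425951] [ 0.76765299 -0.51697617 -0.58923746]
tcp px [[229.12190855 189.7626259 ]] bar [[225.6044796  214.50726225]
 [218.23613894 213.78720644]
 [231.61466492 163.71607998]
 [238.48027796 164.34870226]]
```

View pics/g2.png

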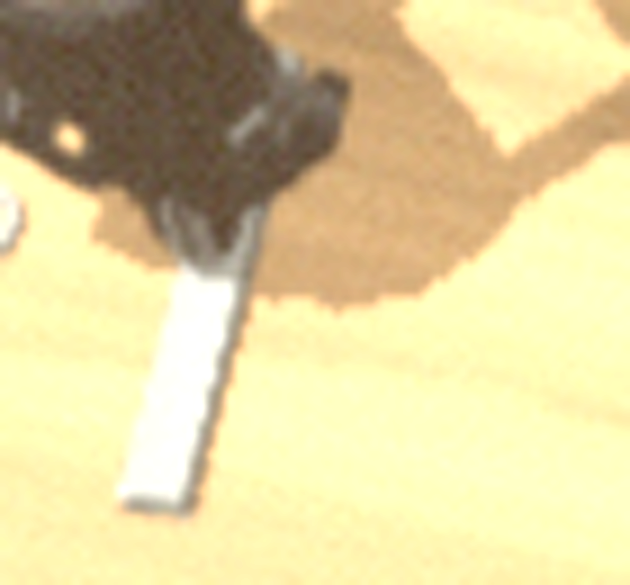

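The tips shut right at the bar's top face, so the fingers hadn't gone low enough. That fits my measured heights, which all came out about 7 mm low. I'll open and feel down for the bench.

servo_tool:
  increments:
    - [0.42,0,0,-15,0]
    - [0.42,0,0,0,0]
    - [0.42,0,0,0,0]
    - [0.42,0,0,0,0]
    - [0.42,0,0,12,0]
    - [0.42,0,0,2,0]
    - [0.42,0,0,2,0]
    - [0.42,0,0,0,0]

```text
t: 4.25
tool_pos: [0.53, -0.3099, 0.003]
tool_rot: [-3.13, -0.263, 0.0]
contact_force: [-0.1, 0.3, -0.3]
opening: 0.0356
grip_force: 0.0
```

servo_tool:
  increments:
    - [0.42,0,0,1.5,0]
    - [0.42,0,0,1,0]
    - [0.42,0,0,0,0]

```text
t: 4.62
tool_pos: [0.53, -0.3099, 0.0008]
tool_rot: [-3.131, -0.263, 0.0]
contact_force: [-0.0, -0.4, -0.6]
opening: 0.0357
grip_force: 0.0
```

servo_tool:
  increments:
    - [0.42,0,0,1.5,0]
    - [0.42,0,0,1,0]
    - [0.42,0,0,0,0]

```text
t: 5.0
tool_pos: [0.5299, -0.3098, -0.0019]
tool_rot: [-3.13, -0.263, 0.0]
contact_force: [0.5, -0.6, 0.4]
opening: 0.0358
grip_force: 0.0
```

servo_tool:
  increments:
    - [0.42,0,0,1.5,0]
    - [0.42,0,0,1,0]
    - [0.42,0,0,0,0]

```text
t: 5.38
tool_pos: [0.53, -0.3098, -0.0044]
tool_rot: [-3.13, -0.263, 0.0]
contact_force: [-0.5, 0.9, -0.1]
opening: 0.036
grip_force: 0.0
```

servo_tool:
  increments:
    - [0.1,0,0,0,0]
    - [0.1,0,0,0,0]
    - [0.1,0,0,0,0]
    - [0.1,0,0,0,0]
  force: 40

```text
t: 5.88
tool_pos: [0.5301, -0.3099, -0.0042]
tool_rot: [3.13, 0.263, 0.0]
contact_force: [0.2, 0.1, 0.4]
opening: 0.0085
grip_force: 0.0
```

servo_tool:
  increments:
    - [0,0,0,0,0]
    - [0,0,0,1,0]
    - [0,0,0,1,0]
    - [0,0,0,0,0]

```text
t: 6.38
tool_pos: [0.5299, -0.3099, -0.0064]
tool_rot: [-3.13, -0.263, 0.0]
contact_force: [0.4, 0.5, -0.4]
opening: 0.0001
grip_force: 0.0
```

servo_tool:
  increments:
    - [0,0,0,1,0]
    - [0,0,0,1,0]
    - [0,0,0,0,0]

```text
t: 6.75
tool_pos: [0.5301, -0.31, -0.0079]
tool_rot: [-3.131, -0.263, 0.0]
contact_force: [-1.3, 1.1, 2.1]
opening: 0.0001
grip_force: 1.2
```

Shut tips touch the bar top at a reported z of about −0.0075, so the reported z sits about 21 mm below the real tip height. I'll open and go down accordingly.

servo_tool:
  increments:
    - [0.45,0,0,-10,0]
    - [0.45,0,0,0,0]
    - [0.45,0,0,0,0]
    - [0.45,0,0,0,0]
    - [0.45,0,0,8,0]
    - [0.45,0,0,4,0]
    - [0.45,0,0,3,0]
    - [0.45,0,0,2,0]
    - [0.45,0,0,0,0]

```text
t: 7.88
tool_pos: [0.53, -0.3099, -0.0154]
tool_rot: [-3.13, -0.263, 0.0]
contact_force: [0.7, -0.6, 0.2]
opening: 0.0385
grip_force: 0.0
```

servo_tool:
  increments:
    - [0.45,0,0,1.5,0]
    - [0.45,0,0,1.5,0]
    - [0.45,0,0,0,0]

```text
t: 8.25
tool_pos: [0.53, -0.3098, -0.0183]
tool_rot: [-3.13, -0.263, 0.0]
contact_force: [0.4, -0.0, -0.1]
opening: 0.0384
grip_force: 0.0
```

servo_tool:
  increments:
    - [0.45,0,0,1.5,0]
    - [0.1,0,0,0,0]
    - [0.1,0,0,0,0]
    - [0.1,0,0,0,0]
    - [0.1,0,0,0,0]
  force: 60

```text
t: 8.88
tool_pos: [0.5301, -0.31, -0.0195]
tool_rot: [3.13, 0.263, 0.0]
contact_force: [-0.6, 0.3, 2.4]
opening: 0.0201
grip_force: 61.4
```

Gripped. Now I'll lift, then turn.

servo_tool:
  increments:
    - [0.1,0,0,-5,0]
    - [0.1,0,0,-15,0]
    - [0.1,0,0,-25,0]
    - [0.1,0,0,-30,0]
    - [0.1,0,0,-30,0]
    - [0.1,0,0,-25,0]
    - [0.1,0,0,-5,-5]
    - [0.1,0,0,0,-9]
    - [0.1,0,0,0,-9]
    - [0.1,0,0,0,-9]
    - [0.1,0,0,0,-9]
    - [0.1,0,0,0,-9]

```text
t: 10.38
tool_pos: [0.5298, -0.3097, 0.1156]
tool_rot: [-2.722, -1.569, 0.0]
contact_force: [-0.3, 0.2, -4.0]
opening: 0.0201
grip_force: 60.7
```

servo_tool:
  increments:
    - [0.1,0,0,0,-9]
    - [0.1,0,0,0,-9]
    - [0.1,0,0,0,-9]
    - [0.1,0,0,0,-9]
    - [0.1,0,0,0,-8.5]
    - [0.1,0,0,0,0]

```text
t: 11.12
tool_pos: [0.5299, -0.3098, 0.1156]
tool_rot: [-1.934, -2.476, -0.0]
contact_force: [0.6, 0.4, -3.9]
opening: 0.02
grip_force: 60.6
```

```bash
python3 -c "
from h import *
goto([.4557,-.0842,.08],104.35)"
```

```text
t 11.12 pos [ 0.5299 -0.3098  0.1156] phi 104.01 shift [236.8 -17.4  35.6] F [ 0.6  0.4 -3.9] open 0.02 spin -0.34
```

servo_tool:
  increments:
    - [0.1,12,-1,0,0]
    - [0.1,30,-2,0,0]
    - [0.1,40,-3,0,0]
    - [0.1,40,-3,0,0]
    - [0.1,40,-3,0,0]
    - [0.1,40,-3,0,0]
    - [0.1,25,-2,0,0]
    - [0.1,9.8,-0.4,10,-0.3]
    - [0.1,0,0,20,0]
    - [0.1,0,0,10,0]
    - [0.1,0,0,0,0]
    - [0.1,0,0,0,0]

```text
t: 12.62
tool_pos: [0.456, -0.0849, 0.0759]
tool_rot: [1.925, 2.481, 0.0]
contact_force: [0.6, -0.2, -4.9]
opening: 0.0202
grip_force: 60.6
```

Run:
```python
from h import *
import cv2
goto([.4557,-.0842,.0315],104.35)
a=get_image("top")[190:280,290:410,::-1];b=get_image("scene")[145:235,250:370,::-1]
f=lambda i:cv2.convertScaleAbs(cv2.resize(i,(396,297)  if 0 else None,fx=3.3,fy=3.3,interpolation=cv2.INTER_CUBIC),alpha=1.4)
cv2.imwrite("pics/p1.png",np.hstack([f(a),f(b)]))
```

```text
t 12.62 pos [ 0.456  -0.0849  0.0759] phi 104.38 shift [ 0.8 -0.1 44.4] F [ 0.6 -0.2 -4.9] open 0.0202 spin 0.03
```

View pics/p1.png

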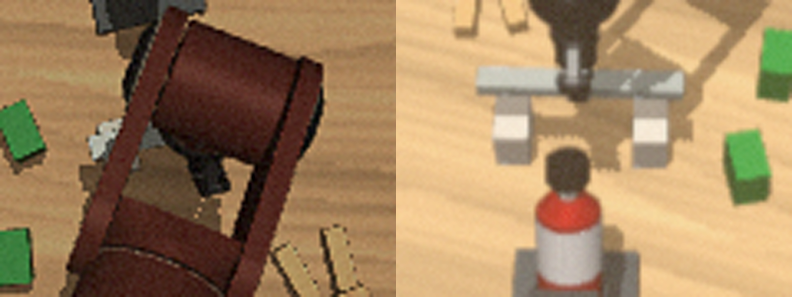

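The held bar spans crop x 478–684, and the bricks span 495–667, so both are centred at 581 and parallel. Lowering.

servo_tool:
  increments:
    - [0.1,0.8,0,10,0]
    - [0.1,0,0,15,0]
    - [0.1,0,0,10,0]
    - [0.1,0,0,5,0]
    - [0.1,0,0,0,0]

```text
t: 13.35
tool_pos: [0.4548, -0.0836, 0.0346]
tool_rot: [-1.924, -2.482, 0.001]
contact_force: [-0.1, -0.4, -4.4]
opening: 0.0203
grip_force: 60.6
```

servo_tool:
  increments:
    - [0.1,0,0,1.5,0]
    - [0.1,0,0,1.5,0]
    - [0.1,0,0,0,0]

```text
t: 13.72
tool_pos: [0.4553, -0.0838, 0.0324]
tool_rot: [1.925, 2.482, 0.0]
contact_force: [0.5, -1.3, -4.5]
opening: 0.02
grip_force: 60.6
```

servo_tool:
  increments:
    - [0.1,0,0,1,0]
    - [0.1,0,0,1,0]
    - [0.1,0,0,0,0]

```text
t: 14.1
tool_pos: [0.4554, -0.0838, 0.0305]
tool_rot: [1.925, 2.482, 0.0]
contact_force: [-0.5, -0.2, -2.7]
opening: 0.0201
grip_force: 60.8
```

Contact is beginning. I'll go 0.7 mm more and then release.

servo_tool:
  increments:
    - [0.1,0,0,0.7,0]
    - [0.1,0,0,0,0]

```text
t: 14.35
tool_pos: [0.4554, -0.0838, 0.0304]
tool_rot: [-1.925, -2.482, 0.0]
contact_force: [-4.2, 1.4, 5.9]
opening: 0.0203
grip_force: 61.8
```

servo_tool:
  increments:
    - [0.3,0,0,0,0]
    - [0.5,0,0,0,0]
    - [0.5,0,0,0,0]
    - [0.5,0,0,0,0]
    - [0.5,0,0,-10,0]
    - [0.5,0,0,-30,0]
    - [0.5,0,0,-40,0]
    - [0,0,0,-50,0]
    - [0,0,0,-50,0]
    - [0,0,0,-50,0]
    - [0,0,0,0,0]

```text
t: 15.72
tool_pos: [0.4577, -0.0846, 0.2662]
tool_rot: [1.919, 2.474, 0.005]
contact_force: [-0.6, 0.8, 0.2]
opening: 0.0003
grip_force: 0.0
```

Run:
```python
from h import *
import cv2
p=np.load("fit.npy");x,y,w=p[:3];c,s=np.cos(w),np.sin(w);d=.1885;A=np.radians(25)
cap=np.array([x+(.045-np.sin(A)*d)*c,y+(.045-np.sin(A)*d)*s,.03+np.cos(A)*d]);print("cap",cap)
tip=cap-np.array([c,s,0])*.011; goto([tip[0],tip[1],.23],14.35)
a=get_image("top")[190:280,290:410,::-1];b=get_image("scene")[145:235,250:370,::-1]
f=lambda i:cv2.convertScaleAbs(cv2.resize(i,None,fx=3.3,fy=3.3,interpolation=cv2.INTER_CUBIC),alpha=1.4)
cv2.imwrite("pics/p2.png",np.hstack([f(a),f(b)]))
```

```text
cap [ 0.58676908 -0.05067746  0.20083902]
t 15.72 pos [ 0.4577 -0.0846  0.2662] phi 104.41 shift [  0.9 122.1  37.4] F [-0.6  0.8  0.2] open 0.0003 spin 90.06
```

View pics/p2.png

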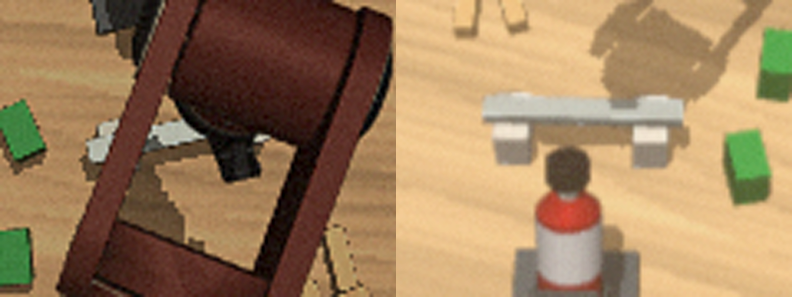

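The bar lies across both bricks (scene crop: bar x 482–684, bricks 495–667). Next I'll turn the shut gripper and go over the cap.

servo_tool:
  increments:
    - [0,0,0,0,5]
    - [0,0,0,0,9.5]
    - [0,0,0,0,9.5]
    - [0,0,0,0,9.5]
    - [0,0,0,0,9.5]
    - [0,0,0,0,9.5]
    - [0,0,0,0,9.5]
    - [0,0,0,0,9.5]
    - [0,0,0,0,9.5]
    - [0,0,0,0,9]
    - [0,0,0,0,0]

```text
t: 17.2
tool_pos: [0.4544, -0.0834, 0.2576]
tool_rot: [-3.115, -0.397, 0.005]
contact_force: [0.4, 0.2, -0.1]
opening: -0.0003
grip_force: 0.0
```

servo_tool:
  increments:
    - [0,15,0,0,0]
    - [0,30,-1,0,0]
    - [0,40,0,0,0]
    - [0,25,0,0,0]
    - [0,12,0,10,0]
    - [0,0,0,25,0]
    - [0,0,0,20,0]
    - [0,0,0,10,0]
    - [0,0,0,0,0]
    - [0,0,0,0,0]

```text
t: 18.45
tool_pos: [0.5736, -0.0526, 0.1957]
tool_rot: [3.116, 0.394, 0.003]
contact_force: [0.8, -0.3, 0.1]
opening: 0.0001
grip_force: 0.0
```

Run:
```python
from h import *
goto([.5761,-.0534,.185],14.35)
```

```text
t 18.45 pos [ 0.5736 -0.0526  0.1957] phi 14.41 shift [ 2.2  1.4 10.7] F [ 0.8 -0.3  0.1] open 0.0001 spin 0.06
```

servo_tool:
  increments:
    - [0,2.2,1.4,4,0]
    - [0,0,0,4,0]
    - [0,0,0,2,0]
    - [0,0,0,0,0]

```text
t: 18.95
tool_pos: [0.5755, -0.0532, 0.1843]
tool_rot: [-3.117, -0.394, 0.001]
contact_force: [-0.6, 0.2, 0.3]
opening: 0.0002
grip_force: 0.0
```

servo_tool:
  increments:
    - [0,0.4,0,1,0]
    - [0,0.4,0,1,0]
    - [0,0,0,0,0]

```text
t: 19.32
tool_pos: [0.5764, -0.053, 0.1825]
tool_rot: [-3.117, -0.394, 0.0]
contact_force: [0.3, 0.3, -0.7]
opening: 0.0003
grip_force: 0.0
```

servo_tool:
  increments:
    - [0,0.5,0,1,0]
    - [0,0.4,0,1,0]
    - [0,0,0,0,0]

```text
t: 19.7
tool_pos: [0.5772, -0.0528, 0.1804]
tool_rot: [-3.117, -0.394, 0.0]
contact_force: [-1.2, -0.7, -0.1]
opening: 0.0
grip_force: 0.0
```

servo_tool:
  increments:
    - [0,0.5,0,1,0]
    - [0,0,0,0,0]

```text
t: 19.95
tool_pos: [0.5777, -0.0526, 0.1795]
tool_rot: [-3.117, -0.394, 0.0]
contact_force: [-0.5, -0.5, 1.1]
opening: -0.0003
grip_force: 0.0
```

servo_tool:
  increments:
    - [0,0.4,0,0.9,0]
    - [0,0,0,0,0]

```text
t: 20.2
tool_pos: [0.5782, -0.0526, 0.1788]
tool_rot: [3.117, 0.394, 0.0]
contact_force: [-0.3, -0.3, 0.4]
opening: 0.0001
grip_force: 0.1
```

servo_tool:
  increments:
    - [0,0.4,0,0.9,0]
    - [0,0,0,0,0]

```text
t: 20.45
tool_pos: [0.5785, -0.0525, 0.1784]
tool_rot: [3.117, 0.394, -0.0]
contact_force: [-3.3, -0.2, 4.1]
opening: 0.0003
grip_force: 2.4
```

Contact with the cap at a reported z of about 0.1786. Pressing about 8 mm along the can's axis and holding briefly.

servo_tool:
  increments:
    - [0,0.85,0,1.8,0]
    - [0,0.85,0,1.8,0]
    - [0,0.85,0,1.8,0]
    - [0,0.85,0,1.8,0]
    - [0,0,0,0,0]

```text
t: 21.08
tool_pos: [0.5816, -0.0518, 0.1717]
tool_rot: [3.116, 0.394, -0.001]
contact_force: [-6.5, -0.6, 8.8]
opening: -0.0001
grip_force: 5.3
```

servo_tool:
  increments:
    - [0,0,0,0,0]
    - [0,0,0,0,0]
    - [0,-1.7,0,-3.6,0]
    - [0,-2.6,0,-5.5,0]
    - [0,-4,0,-9,0]
    - [0,0,0,-25,0]
    - [0,0,0,-40,0]
    - [0,-30,0,-20,0]
    - [0,-50,0,0,0]
    - [0,-50,0,0,0]
    - [0,0,0,0,0]

```text
t: 22.45
tool_pos: [0.446, -0.0864, 0.2735]
tool_rot: [3.117, 0.391, 0.002]
contact_force: [0.9, -0.1, 0.1]
opening: -0.0002
grip_force: 0.0
```

servo_tool:
  increments:
    - [0,-20,50,-5,0]
    - [0,-20,50,0,0]
    - [0,-20,50,0,0]
    - [0,-20,50,0,0]
    - [0,-10,50,0,0]
    - [0,0,50,0,0]
    - [0,0,40,0,0]
    - [0,0,0,0,0]

```text
t: 23.45
tool_pos: [0.4459, -0.4398, 0.2768]
tool_rot: [-3.115, -0.391, 0.001]
contact_force: [1.3, -0.6, 0.1]
opening: 0.0002
grip_force: 0.0
```

Run:
```python
from h import *
import cv2
goto([.5,-.3,.3])
a=get_image("top")[150:270,270:430,::-1];b=get_image("scene")[155:275,230:390,::-1]
f=lambda i:cv2.convertScaleAbs(cv2.resize(i,None,fx=2.5*1,fy=2.5,interpolation=cv2.INTER_CUBIC),alpha=1.4)
cv2.imwrite("pics/p3.png",np.hstack([f(a),f(b)]))
```

```text
t 23.45 pos [ 0.4459 -0.4398  0.2768] phi 14.31 shift [  87.  -122.2  -23. ] F [ 1.3 -0.6  0.1] open 0.0002 spin None
```

View pics/p3.png

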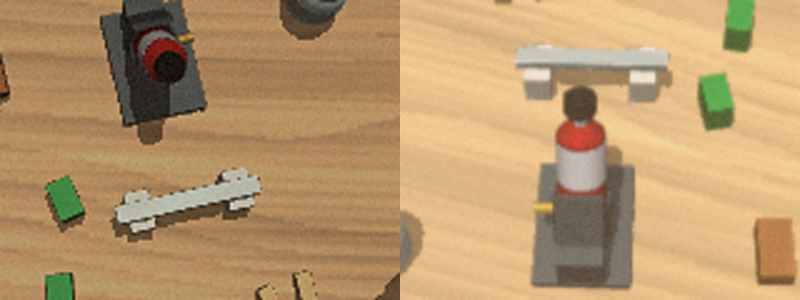

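The bar lies centred across both bricks (top crop x 116–261, y about 200), the cap is back up, and the green blocks and sanding block in view have not moved. Handing in.

```bash
python3 -c "
from station import *
print(finish_job())"
```

```text
the job is handed in; nothing more can be done
None
```

The long bar lies centred across both off-white bricks; the nozzle cap was then pressed about 7.5 mm (about 11 N) for roughly half a second and released, and the job was handed in at about 23.5 s.

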